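Wedge the rocking bench supply

ROBOT

A 6-joint arm with a two-finger parallel gripper is mounted at the origin on the work surface. World frame = base frame: x ahead of the robot, y to its left, z up, the work surface at z = 0. Lengths are in m, angles in degrees, forces in N, time in s.
With the tool pointing down it reaches from about 0.35 to 0.775 m from the base axis. Payload 5.5 kg.
Tool frame: the origin (TCP) lies at the very end of the fingers, on their centre line; the grasp point (between the pads) lies 19 mm behind it; z points along the fingers, y is the line along which they close (so a half turn about z gives the same grasp; the last joint's range is limited). The gripper opens to 85 mm and grips with 20 to 120 N. Pads are 22 mm wide; open, the fingers measure 114 mm over their backs; the gripper's body (76 mm by 85 mm) begins 54 mm behind the grasp point. The pads swing forward as they close: fully open they stand 13 mm farther back than shut.
Start: joints at [-78.3, 17.945, 2.641, 74.691, 0, 82.002], TCP at [0.194, -0.541, 0.231] pointing down, gripper open.
Joint ranges: [-158.12, 158.12], [-49.38, 96.58], [-58.88, 72.47], [-126.05, 133.96], [-84.25, 85.87], [-180, 180]. Speed limits (degrees/s): [147.25, 147.25, 180, 180, 180, 180].

INTERFACE

Orientations are given as [roll, pitch, yaw] about the fixed x, y, z axes, in that order (R = Rz(yaw) Ry(pitch) Rx(roll)).
In Python, from bench import ctrl gives the robot as it stands. The module is installed in compiled form; this text tells all that it offers.
- The arm moves only by the tool play_rows, never from a script. Its argument "commands" is a list of rows, each a list of 7 numbers: the shift along the tool's x, y, z in cm, then the turn, a rotation vector about the tool's x, y, z in degrees, then the finger opening in cm, from 0 to 8.54. A call has 1 to 8 rows; each row shifts and turns the commanded pose from where the row before left it, along the tool's axes as they then stand; what a row does not reach is not made up. A row lasts 1/8 s, in which the tool goes at most 62.5 mm and 10.7 degrees, less where a joint would pass 70% of its speed; a pose out of reach is approached as far as the arm can. A call with a gripper value outside its range is refused whole. The fingers move at their own pace and stop on an object; "force" is the grip in N (left out, the last holds). Time passes only in rows, so rows that do not move let the fingers close. It gives the time, the measured TCP pose, the force, the opening and the grip force at its end, in the units of the state.
- ctrl.observe(): the state, without advancing time (a new reading comes with each control period).
- ctrl.camera(name): name is "scene" or "top"; returns a dict with "img" (480x640x3 uint8, blue, green, red), "intrinsics" (3x3 intrinsics, pixels), "extrinsics" (4x4, takes a point from world to camera coordinates). Camera axes: x right, y down, z forward; pixel columns grow to the right and rows downward; lengths in m; the calibration is good to about 2 mm. A picture is of the moment at which its call begins. There is no depth.
- ctrl.job_done(): hands the job in; it is judged then, once.
Trained networks look in the newest picture that a camera, given by its name, has taken for a name from the list of things; names that differ only in an ending like _2 or _b are one class to them, and where a whole thing is asked for, a point or a joint stands for the part that bears it (a point fixed in the world has none). Each returns a list of dicts, best first, with "confidence" (0 to 1); they miss things now and then, are a little off and sometimes report something else, mostly with a low value. They report only what shows in the picture. A call takes as long as a camera call. They do not tell look-alikes from the thing itself.
- ctrl.trace(camera, target): "region" (480x640 bool, what is visible of it) and "rect" ([left, top, right, bottom] in pixels, round what is visible of it).
The state is a dict: "time": time; "qpos": joint angles; "joint_vel": joint speeds; "tau": joint torques, N m; "tcp_pos": TCP position; "ee_rot": TCP orientation; "contact_force": force on the tool from outside, world axes, zero at the start; "ft_torque": the same for the moment, N m; "width": finger opening in m; "finger_force": force on a finger pad.
Only numpy, scipy, OpenCV 4.12 (cv2) and the standard library are available. Lean on these libraries where they do the work, as an engineer would, in place of code of your own. Each camera call takes 0.05 s, during which the arm holds its last target. There are 200 camera calls.

TASK

The bench power supply rocks because its front-left foot (the corner nearest the robot, on the robot's left) is too short. Push the wooden wedge along the mat, thin end first, in under that foot until it just takes the load and the supply no longer rocks: test by pressing down on top of that corner, and push the wedge further if it still gives. Do not pick the wedge up, lift the supply, tip it over or shove it along, or disturb the other things; the program finishes while still holding a firm downward press (about 10 N) on the top of that corner, with the supply standing level and firm.

Things in the scene. Friction and masses are not known exactly. Their poses are not given: they have to be found in the camera images.
- psu: Slim grey bench power supply, loose, about 2.2 kg (sizes in mm): case 160 (x) x 230 (y) x 55 high on round rubber feet 28 across; top at 75. Origin: centre of the footprint, at the level of the soles; x from front panel to back (away from the robot at yaw 0), y left, z up. Feet at x = +-58, y = +-93, 20 long, but the one at x = -58, y = +93 is shorter. Front panel at x = -80.
- psu_corner (a point): where to press: flat top of the case right above the short foot (psu frame x -58, y 93, z 75). That foot's sole hangs 8 to 13 mm over the mat (varies, to be felt). At rest the supply is level on its other three feet; 3 to 5 N here tips the corner down until the foot lands. Lifting this corner with the wedge takes about 9 N upward.
- wedge: Plain wooden wedge, loose, about 100 g, 120 long (x) x 50 wide (y) mm, thickness rising evenly from 3 at the thin end (+x) to 27 at the back (-x). Origin: centre of its underside; x points to the thin end. Starts in front of the supply, thin end roughly towards the short foot and 15 to 40 mm from it.
- wedge_tip (a point): middle of the wedge's thin end, at the mat (wedge frame x +60, z 0 mm). The wedge comes to bear when it has passed the foot's front edge (psu frame x = -72) by 25 to 50 mm; once loaded it stays in by friction.
- wedge_back (a point): centre of the wedge's flat upright back face, 50 wide x 27 high, where to push (wedge frame x -60, z 13.5 mm)
- spool: brass solder spool, a ring standing on end, 54 across, 32 high; bystander near the wedge; sizes in mm, origin under its centre
- block: plain rectangular wooden block, 80 x 45 x 22, same height all along; bystander near the wedge; sizes in mm, origin under its centre
- terminals: small terminal block, 22 x 45 x 16; bystander; sizes in mm, origin under its centre
- driver: screwdriver lying on the mat; bystander; sizes in mm, origin under its centre
- meter: hand multimeter lying flat, 150 x 75 x 32; bystander; sizes in mm, origin under its centre
- flux: small bottle, 36 across, 75 high; bystander; sizes in mm, origin under its centre
- parts_bin: open plastic parts bin, 150 x 110 x 60; bystander; sizes in mm, origin under its centre
Mind the look-alikes: they are no part of the job. What is shaped like the wedge but orange or turquoise is not meant.

How it is judged:
By the outcome, as a careful person would: the job done as asked, in the order asked, and still so for the second after the job is handed in, while the arm keeps its last pose, push and grip.
It also fails if it takes over 58 s, if anything falls off the work surface, if the arm or the gripper's body presses on something with over 40 N, if the wrist force passes 120 N, or if a joint passes its speed limit or range.

## Working session

There is one attempt and no reset: what is moved stays moved. The work goes in short steps, Python scripts to look and compute and a tool call to move; the robot and the scene stay as the last step left them, time stands still between calls to the robot, and variables do not carry over. Pictures are saved under pics/ and viewed, at most 10 in all, crops included, and the job is handed in when it is done.

Besides the shell and the picture viewer there is one more tool, called after "Request:" as name(argument=value, ...), one argument or row to a line, values as JSON. play_rows: Moves the arm, as the interface text tells. Its arguments: {"type":"object","properties":{"commands":{"type":"array","items":{"type":"array","items":{"type":"number"}}},"force":{"type":"number"}},"required":["commands"]}

```bash
mkdir -p pics; cat > h.py <<'E'
import numpy as np, cv2
from bench import ctrl
def P(c):
    return np.array(c["intrinsics"]),np.array(c["extrinsics"])
def ray(c,u,v,z):
    K,E=P(c);R,t=E[:3,:3],E[:3,3]
    d=R.T@np.linalg.inv(K)@[u,v,1];o=-R.T@t
    return o+d*(z-o[2])/d[2]
def proj(c,p):
    K,E=P(c);q=K@(E[:3,:3]@np.array(p)+E[:3,3]);return q[:2]/q[2]
E
python3 - <<'E'
from h import *
s=ctrl.observe();print(s)
ims=[]
for n in("top","scene"):
    c=ctrl.camera(n);cv2.imwrite(f"pics/{n}0.png",c["img"])
    K,E=P(c);print(n,K.round(1).tolist(),E.round(3).tolist())
    for t in("psu","wedge","spool","block"):
        for r in ctrl.trace(n,t)[:4]:
            m=r["region"].astype(np.uint8);rr=cv2.minAreaRect(cv2.findNonZero(m))
            print(n,t,round(r["confidence"],2),r["rect"],m.sum(),ray(c,*rr[0],0.01).round(3),np.array(cv2.boxPoints(rr)).round(0).tolist())
E
```

```text
{'time': 0.0, 'qpos': array([-7.83003401e+01,  1.79908823e+01,  2.57816661e+00,  7.46888173e+01,
       -3.32599091e-03,  8.20014310e+01]), 'joint_vel': array([-0.07199259, -0.0793231 , -0.00916838, -0.17423833, -0.0010076 ,
       -0.06025163]), 'tau': array([-8.32121132e-04, -4.80628717e+01,  2.98530489e+01,  1.91867998e-02,
       -2.34776508e-04, -1.45406950e-06]), 'tcp_pos': array([ 0.19368645, -0.54087703,  0.23041657]), 'ee_rot': array([-1.79898992e+02, -1.08345088e-02,  1.96982223e+01]), 'contact_force': array([ 1.19127521, -0.12313445,  0.43136351]), 'ft_torque': array([ 0.03530831, -0.02817749,  0.01684055]), 'finger_force': 0.0, 'width': 0.08510232457489814}
top [[453.0, 0.0, 320.4], [0.0, 453.0, 232.3], [0.0, 0.0, 1.0]] [[0.004, -0.999, -0.032, 0.003], [-0.995, -0.001, -0.096, 0.552], [0.096, 0.032, -0.995, 1.228], [0.0, 0.0, 0.0, 1.0]]
top psu 0.76 [290.1, 142.1, 377.7, 208.4] 5281 [ 0.718 -0.028  0.01 ] [[289.0, 144.0], [374.0, 142.0], [376.0, 205.0], [290.0, 207.0]]
top wedge 0.92 [242.9, 275.3, 286.7, 307.4] 798 [0.386 0.16  0.01 ] [[241.0, 293.0], [280.0, 274.0], [28
[... 1404 characters left out ...]
227.0], [252.0, 257.0]]
scene wedge 0.65 [312.3, 227.0, 349.1, 260.2] 718 [0.527 0.059 0.01 ] [[309.0, 239.0], [324.0, 223.0], [351.0, 250.0], [335.0, 265.0]]
scene wedge 0.64 [307.7, 193.3, 347.2, 219.4] 616 [0.399 0.151 0.01 ] [[305.0, 210.0], [336.0, 186.0], [349.0, 202.0], [318.0, 226.0]]
scene spool 0.9 [276.3, 259.4, 298.8, 281.5] 532 [ 0.543 -0.072  0.01 ] [[277.0, 258.0], [300.0, 258.0], [300.0, 283.0], [277.0, 283.0]]
scene spool 0.19 [458.8, 221.4, 479.6, 253.0] 409 [0.719 0.347 0.01 ] [[461.0, 250.0], [465.0, 219.0], [481.0, 222.0], [476.0, 252.0]]
scene block 0.94 [353.8, 224.5, 390.9, 250.3] 564 [0.569 0.157 0.01 ] [[352.0, 237.0], [359.0, 221.0], [391.0, 236.0], [384.0, 252.0]]
```

View pics/top0.png

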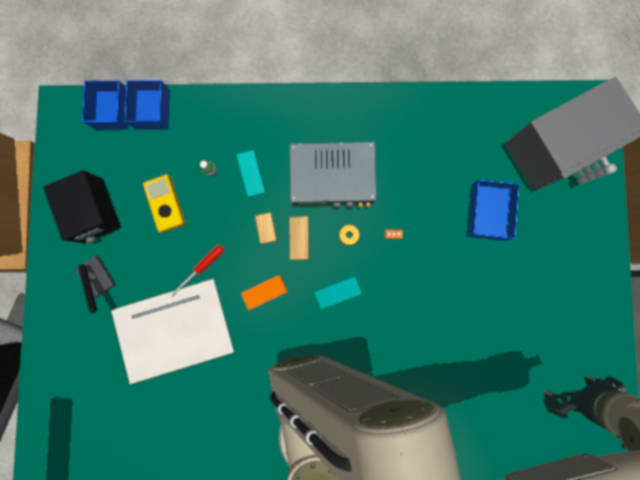

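View pics/scene0.png

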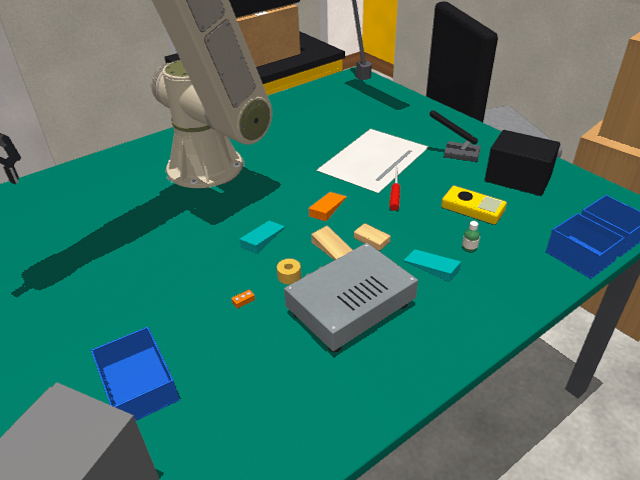

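```bash
cat >> h.py <<'E'
from scipy.optimize import minimize
def box(x0,x1,y,z0,z1): return [[a,b,c] for a in(x0,x1) for b in(-y,y) for c in(z0,z1)]
M={"psu":np.array(box(-.08,.08,.115,.020,.075)),
   "wedge":np.array([[s,b,z] for s,zz in((.06,(0,.003)),(-.06,(0,.027))) for b in(-.025,.025) for z in zz])}
def place(m,p):
    c,s=np.cos(p[2]),np.sin(p[2]);return m@np.array([[c,s,0],[-s,c,0],[0,0,1]])+[p[0],p[1],0]
def hull(cam,m,p,S=8):
    q=np.array([proj(cam,a) for a in place(m,p)]);return cv2.convexHull(q.astype(np.float32))
def fit(cam,m,mask,p0,S=4):
    big=cv2.resize(mask.astype(np.float32),None,fx=S,fy=S,interpolation=cv2.INTER_LINEAR)>.5
    def f(p):
        o=np.zeros(big.shape,np.uint8);cv2.fillPoly(o,[((hull(cam,m,p)+.5)*S-.5).round().astype(int)],1)
        return -(o.astype(bool)&big).sum()/(o.astype(bool)|big).sum()
    p0=np.array(p0);sim=np.vstack([p0,p0+[.01,0,0],p0+[0,.01,0],p0+[0,0,.08]])
    r=minimize(f,p0,method="Nelder-Mead",options=dict(initial_simplex=sim,maxiter=200))
    return r.x,-r.fun
def find(n,t,p0,m=None):
    cam=ctrl.camera(n);best=min(ctrl.trace(n,t),key=lambda r:np.linalg.norm(np.array(cv2.minAreaRect(cv2.findNonZero(r["region"].astype(np.uint8)))[0])-proj(cam,[p0[0],p0[1],.02])))
    p,i=fit(cam,M[t],best["region"],p0);return cam,p,i
E
python3 - <<'E'
from h import *
out=[]
for n in("top","scene"):
    ps={}
    for t,p0 in(("psu",(.70,-.025,0)),("wedge",(.53,.063,0))):
        c,p,i=find(n,t,p0);ps[t]=p
        print(n,t,p[:2].round(4),np.degrees(p[2]).round(1),round(i,3))
    im=cv2.resize(c["img"],None,fx=6,fy=6,interpolation=cv2.INTER_CUBIC)
    for t,p in ps.items(): cv2.polylines(im,[((hull(c,M[t],p)+.5)*6).astype(int)],True,(0,0,255),1)
    u,v=(proj(c,[.57,.06,.02])*6).astype(int);out.append(im[v-290:v+290,u-200:u+200])
cv2.imwrite("pics/crop1.png",np.hstack(out))
E
```

```text
Traceback (most recent call last):
  File "h.py", line 28, in find
    cam=ctrl.camera(n);best=min(ctrl.trace(n,t),key=lambda r:np.linalg.norm(np.array(cv2.minAreaRect(cv2.findNonZero(r["region"].astype(np.uint8)))[0])-proj(cam,[p0[0],p0[1],.02])))
                            ~~~^^^^^^^^^^^^^^^^^^^^^^^^^^^^^^^^^^^^^^^^^^^^^^^^^^^^^^^^^^^^^^^^^^^^^^^^^^^^^^^^^^^^^^^^^^^^^^^^^^^^^^^^^^^^^^^^^^^^^^^^^^^^^^^^^^^^^^^^^^^^^^^^^^^^^^
ValueError: min() iterable argument is empty
```

```bash
python3 - <<'E'
s=open('h.py').read().split("def find")[0]+'''def find(n,t,p0):
    for k in range(6):
        cam=ctrl.camera(n);L=[]
        for r in ctrl.trace(n,t):
            c=cv2.minAreaRect(cv2.findNonZero(r["region"].astype(np.uint8)))[0]
            L.append((np.linalg.norm(c-proj(cam,[p0[0],p0[1],.03])),r["region"]))
        L=sorted(L,key=lambda a:a[0])
        if L and L[0][0]<25: return (cam,)+fit(cam,M[t],L[0][1],p0)
    raise SystemExit(f"{t} not found in {n}")
'''
open('h.py','w').write(s)
E
cat > look.py <<'E'
from h import *
import sys
out=[];name=sys.argv[1];wx,wy=float(sys.argv[2]),float(sys.argv[3])
for n in("top","scene"):
    ps={}
    for t,p0 in(("psu",(.70,-.025,0)),("wedge",(wx,wy,0))):
        c,p,i=find(n,t,p0);ps[t]=p
        print(n,t,p[:2].round(4),np.degrees(p[2]).round(1),round(i,3))
    a,b=place(np.array([[-.058,.093,0],[-.072,.093,0]]),ps["psu"]);w=place(np.array([[.06,0,0],[-.06,0,0]]),ps["wedge"])
    print(n,"foot",a.round(4),"front",b.round(4),"tip",w[0].round(4),"back",w[1].round(4))
    im=cv2.resize(c["img"],None,fx=6,fy=6,interpolation=cv2.INTER_CUBIC)
    for t,p in ps.items(): cv2.polylines(im,[((hull(c,M[t],p)+.5)*6).astype(int)],True,(0,0,255),1)
    u,v=(proj(c,[.57,.06,.02])*6).astype(int);out.append(im[v-290:v+290,u-200:u+200])
if name!="-": cv2.imwrite(f"pics/{name}.png",np.hstack(out))
E
python3 look.py crop1 .53 .063
```

```text
top psu [ 0.7109 -0.0283] 0.5 0.976
top wedge [0.5393 0.0661] 1.8 0.965
top foot [0.6521 0.0642 0.    ] front [0.6381 0.0641 0.    ] tip [0.5993 0.068  0.    ] back [0.4793 0.0642 0.    ]
scene psu [ 0.7154 -0.0321] 1.9 0.975
scene wedge [0.5236 0.0631] 2.7 0.703
scene foot [0.6544 0.0589 0.    ] front [0.6404 0.0584 0.    ] tip [0.5835 0.0659 0.    ] back [0.4637 0.0602 0.    ]
```

View pics/crop1.png

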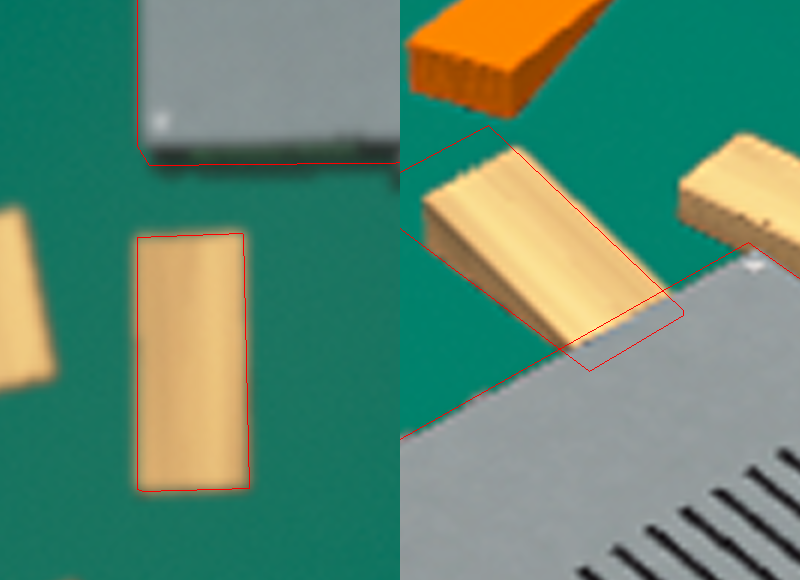

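The wedge-like things in the top view are orange (264,292), turquoise (338,292) and (250,173), the even-height block (265,228), and the plain wooden one (298,238). The crop shows (298,238) is wood and thins toward the supply's short-foot corner, with a tip gap of about 39 mm, so that is the wedge. Moving behind it now.

Request:
play_rows(
  commands=[
    [3.63,-4.06,0,0,0,0,2],
    [3.63,-4.06,0,0,0,0,2],
    [3.63,-4.06,0,0,0,0,2],
    [3.63,-4.06,0,0,0,0,2],
    [3.63,-4.06,0,0,0,0,2],
    [3.63,-4.06,0,0,0,0,2],
    [3.63,-4.06,0,0,0,0,2],
    [3.63,-4.06,0,0,0,0,2],
  ],
)

```text
time: 2.0
tcp_pos: [0.3582, -0.1362, 0.2316]
ee_rot: [179.9, -0.0, 19.7]
contact_force: [1.2, -0.2, 0.2]
width: 0.0201
finger_force: 0.0
```

Request:
play_rows(
  commands=[
    [3.63,-4.06,0,0,0,0,2],
    [3.63,-4.06,0,0,0,0,2],
    [3.63,-4.06,0,0,0,0,2],
    [3.63,-4.06,0,0,0,0,2],
    [0,0,0,0,0,-10,2],
    [0,0,0,0,0,-10,2],
    [0,0,0,0,0,-10,2],
    [0,0,0,0,0,-10,2],
  ],
)

```text
time: 3.0
tcp_pos: [0.4397, 0.0643, 0.2314]
ee_rot: [180.0, -0.0, 60.1]
contact_force: [-0.1, -0.4, -1.0]
width: 0.02
finger_force: 0.0
```

Request:
play_rows(
  commands=[
    [0,0,0,0,0,-10,2],
    [0,0,0,0,0,-10,2],
    [0,0,0,0,0,-10,2],
    [0,0,0,0,0,-10,2],
    [0,0,0,0,0,-10,2],
    [0,0,0,0,0,-10,2],
    [0,0,0,0,0,-10,2],
    [0,0,0,0,0,-10,2],
  ],
)

```text
time: 4.0
tcp_pos: [0.4397, 0.0641, 0.2314]
ee_rot: [180.0, 0.0, 140.0]
contact_force: [0.4, -0.3, 0.7]
width: 0.02
finger_force: 0.0
```

Request:
play_rows(
  commands=[
    [0,0,3,0,0,-10,2],
    [0,0,3,0,0,-10,2],
    [0,0,3,0,0,-10,2],
    [0,0,3,0,0,-10,2],
    [0,0,4,0,0,0,2],
    [0,0,4,0,0,0,2],
    [0,0,2.1,0,0,0,2],
    [0,0,0,0,0,0,2],
  ],
)

```text
time: 5.0
tcp_pos: [0.4381, 0.0641, 0.009]
ee_rot: [180.0, -0.2, 179.7]
contact_force: [-0.5, -0.4, 0.4]
width: 0.0202
finger_force: 0.0
```

```bash
python3 look.py - .539 .066; python3 -c "
from h import *
s=ctrl.observe();print(s['tcp_pos'],s['ee_rot'],s['contact_force'],s['time'])"
```

```text
top psu [ 0.7113 -0.0284] 0.7 0.974
top wedge [0.5462 0.0662] 3.7 0.714
top foot [0.6521 0.0639 0.    ] front [0.6381 0.0637 0.    ] tip [0.6061 0.0701 0.    ] back [0.4863 0.0623 0.    ]
scene psu [ 0.7157 -0.0318] 2.1 0.968
scene wedge [0.5381 0.0626] -1.0 0.752
scene foot [0.6542 0.059  0.    ] front [0.6403 0.0585 0.    ] tip [0.5981 0.0615 0.    ] back [0.4781 0.0637 0.    ]
[0.44043609 0.0640778  0.01108611] [-1.79992629e+02  1.00122564e-01  1.79696911e+02] [-0.12675379  0.04440524 -0.50976234] 5.4
```

Request:
play_rows(
  commands=[
    [-1,0,0,0,0,0,2],
    [-1,0,0,0,0,0,2],
    [-0.8,0,0,0,0,0,2],
    [-0.8,0,0,0,0,0,2],
    [-0.8,0,0,0,0,0,2],
    [-0.8,0,0,0,0,0,2],
    [-0.8,0,0,0,0,0,2],
    [-0.8,0,0,0,0,0,2],
  ],
)

```text
time: 6.4
tcp_pos: [0.5083, 0.0637, 0.0102]
ee_rot: [-180.0, 0.0, 179.7]
contact_force: [-0.3, 0.3, 0.7]
width: 0.0202
finger_force: 0.3
```

```bash
python3 look.py crop2 .575 .066
```

```text
top psu [ 0.7107 -0.0278] 0.3 0.973
top wedge [0.5836 0.0601] 2.5 0.162
top foot [0.6522 0.0649 0.    ] front [0.6382 0.0648 0.    ] tip [0.6435 0.0627 0.    ] back [0.5236 0.0575 0.    ]
scene psu [ 0.7159 -0.0322] 1.3 0.975
scene wedge [0.5762 0.0619] 1.7 0.494
scene foot [0.6557 0.0594 0.    ] front [0.6417 0.0591 0.    ] tip [0.6361 0.0637 0.    ] back [0.5162 0.06   0.    ]
```

View pics/crop2.png

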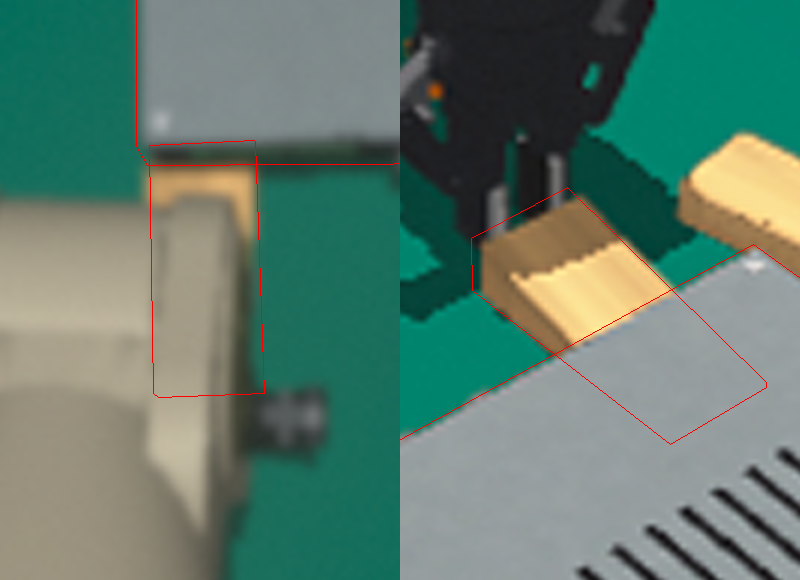

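Request:
play_rows(
  commands=[
    [-0.4,0,0,0,0,0,2],
    [-0.4,0,0,0,0,0,2],
    [-0.4,0,0,0,0,0,2],
    [-0.4,0,0,0,0,0,2],
    [-0.4,0,0,0,0,0,2],
  ],
)

```text
time: 7.42
tcp_pos: [0.5279, 0.0636, 0.0102]
ee_rot: [-180.0, -0.0, 179.7]
contact_force: [-0.6, 0.9, 0.4]
width: 0.02
finger_force: 0.4
```

Request:
play_rows(
  commands=[
    [-0.2,0,0,0,0,0,2],
    [-0.2,0,0,0,0,0,2],
  ],
)

```text
time: 7.68
tcp_pos: [0.5317, 0.0636, 0.0102]
ee_rot: [-180.0, -0.0, 179.7]
contact_force: [-0.8, -0.0, 0.8]
width: 0.02
finger_force: 0.5
```

Request:
play_rows(
  commands=[
    [-0.2,0,0,0,0,0,2],
    [-0.2,0,0,0,0,0,2],
  ],
)

```text
time: 7.92
tcp_pos: [0.5358, 0.0636, 0.0102]
ee_rot: [-180.0, -0.0, 179.7]
contact_force: [-1.5, 0.1, -0.4]
width: 0.0202
finger_force: 0.3
```

Request:
play_rows(
  commands=[
    [-0.15,0,0,0,0,0,2],
    [-0.15,0,0,0,0,0,2],
  ],
)

```text
time: 8.18
tcp_pos: [0.5388, 0.0636, 0.0103]
ee_rot: [-180.0, 0.0, 179.7]
contact_force: [-0.5, -0.2, 0.2]
width: 0.0204
finger_force: 0.3
```

Request:
play_rows(
  commands=[
    [-0.15,0,0,0,0,0,2],
    [-0.15,0,0,0,0,0,2],
  ],
)

```text
time: 8.43
tcp_pos: [0.5418, 0.0636, 0.0103]
ee_rot: [-180.0, -0.0, 179.7]
contact_force: [-1.1, 0.1, 0.2]
width: 0.0201
finger_force: 0.3
```

Request:
play_rows(
  commands=[
    [-0.1,0,0,0,0,0,2],
    [-0.1,0,0,0,0,0,2],
  ],
)

```text
time: 8.68
tcp_pos: [0.5437, 0.0636, 0.0103]
ee_rot: [-180.0, -0.0, 179.7]
contact_force: [-0.9, 0.0, -0.5]
width: 0.0202
finger_force: 0.3
```

Request:
play_rows(
  commands=[
    [-0.15,0,0,0,0,0,2],
    [-0.15,0,0,0,0,0,2],
  ],
)

```text
time: 8.93
tcp_pos: [0.5469, 0.0635, 0.0103]
ee_rot: [-180.0, 0.0, 179.7]
contact_force: [-0.5, -0.1, -1.9]
width: 0.0202
finger_force: 0.3
```

Request:
play_rows(
  commands=[
    [-0.1,0,0,0,0,0,2],
    [-0.1,0,0,0,0,0,2],
  ],
)

```text
time: 9.18
tcp_pos: [0.5487, 0.0635, 0.0103]
ee_rot: [-180.0, -0.0, 179.7]
contact_force: [-0.6, 0.3, -0.2]
width: 0.0196
finger_force: 0.3
```

Request:
play_rows(
  commands=[
    [-0.1,0,0,0,0,0,2],
    [-0.1,0,0,0,0,0,2],
  ],
)

```text
time: 9.43
tcp_pos: [0.5508, 0.0635, 0.0103]
ee_rot: [-180.0, -0.0, 179.7]
contact_force: [-0.9, -0.5, 0.4]
width: 0.0201
finger_force: 0.3
```

Request:
play_rows(
  commands=[
    [-0.1,0,0,0,0,0,2],
    [-0.1,0,0,0,0,0,2],
  ],
)

```text
time: 9.68
tcp_pos: [0.5528, 0.0635, 0.0103]
ee_rot: [-180.0, 0.0, 179.7]
contact_force: [-1.5, 0.2, -0.2]
width: 0.0198
finger_force: 0.3
```

Request:
play_rows(
  commands=[
    [-0.1,0,0,0,0,0,2],
    [-0.1,0,0,0,0,0,2],
  ],
)

```text
time: 9.93
tcp_pos: [0.5548, 0.0635, 0.0103]
ee_rot: [-180.0, 0.0, 179.7]
contact_force: [-0.7, 0.2, 0.4]
width: 0.0203
finger_force: 0.3
```

```bash
python3 look.py crop3 .615 .066
```

```text
top psu [ 0.7112 -0.0283] 0.6 0.912wedge not found in top
```

Request:
play_rows(
  commands=[
    [-0.1,0,0,0,0,0,2],
    [-0.1,0,0,0,0,0,2],
  ],
)

```text
time: 10.88
tcp_pos: [0.5563, 0.0635, 0.0102]
ee_rot: [-180.0, -0.0, 179.7]
contact_force: [-1.9, -0.3, 0.1]
width: 0.0198
finger_force: 0.7
```

Request:
play_rows(
  commands=[
    [-0.1,0,0,0,0,0,2],
    [-0.1,0,0,0,0,0,2],
  ],
)

```text
time: 11.12
tcp_pos: [0.5587, 0.0635, 0.0102]
ee_rot: [-180.0, -0.0, 179.7]
contact_force: [-1.4, -0.5, 0.7]
width: 0.0202
finger_force: 0.6
```

```bash
python3 - <<'E'
from h import *
c=ctrl.camera("scene");im=cv2.resize(c["img"],None,fx=6,fy=6,interpolation=cv2.INTER_CUBIC)
u,v=(proj(c,[.6,.06,.02])*6).astype(int);cv2.imwrite("pics/crop3.png",im[v-290:v+290,u-300:u+300])
s=ctrl.observe();print(s['tcp_pos'],s['contact_force'])
E
```

```text
[0.55890536 0.06348818 0.01025646] [-1.23367912  0.59013007  0.58584702]
```

View pics/crop3.png

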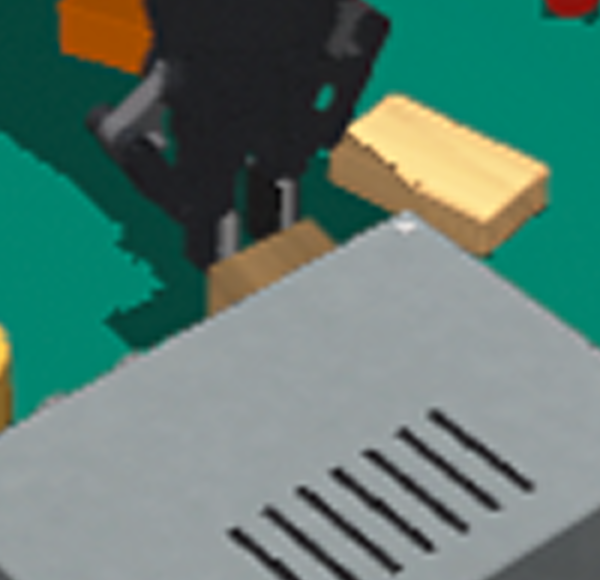

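The crop shows the wedge's back at about (270,265), with the fingers on it and its front under the case by the short-foot corner. It runs straight and the block is untouched. The force is starting to rise, so I'll go on in 1 mm steps.

Request:
play_rows(
  commands=[
    [-0.1,0,0,0,0,0,2],
    [0,0,0,0,0,0,2],
  ],
)

```text
time: 11.42
tcp_pos: [0.5595, 0.0635, 0.0102]
ee_rot: [-180.0, -0.0, 179.7]
contact_force: [-1.8, 0.4, 0.9]
width: 0.02
finger_force: 0.9
```

Request:
play_rows(
  commands=[
    [-0.1,0,0,0,0,0,2],
    [0,0,0,0,0,0,2],
  ],
)

```text
time: 11.68
tcp_pos: [0.56, 0.0635, 0.0102]
ee_rot: [-180.0, -0.1, 179.7]
contact_force: [-4.1, 0.8, 2.6]
width: 0.0199
finger_force: 2.1
```

Request:
play_rows(
  commands=[
    [-0.1,0,0,0,0,0,2],
    [0,0,0,0,0,0,2],
  ],
)

```text
time: 11.92
tcp_pos: [0.5604, 0.0635, 0.0101]
ee_rot: [-180.0, -0.1, 179.7]
contact_force: [-5.8, -0.5, 4.5]
width: 0.02
finger_force: 3.1
```

Request:
play_rows(
  commands=[
    [-0.1,0,0,0,0,0,2],
    [0,0,0,0,0,0,2],
  ],
)

```text
time: 12.18
tcp_pos: [0.5606, 0.0635, 0.01]
ee_rot: [-180.0, -0.2, 179.7]
contact_force: [-7.2, 0.3, 5.3]
width: 0.0202
finger_force: 4.0
```

```bash
python3 - <<'E'
from h import *
for n in("top","scene"):
    c,p,i=find(n,"psu",(.712,-.029,.01));print(n,p[:2].round(4),np.degrees(p[2]).round(1),round(i,3))
E
```

```text
top [ 0.7112 -0.0282] 0.6 0.894
scene [ 0.7154 -0.0314] 1.2 0.979
```

Request:
play_rows(
  commands=[
    [1.5,0,0,0,0,0,2],
    [1.5,0,0,0,0,0,2],
    [0,0,-4,0,0,0,0],
    [0,0,-4,0,0,0,0],
    [0,0,-4,0,0,0,0],
    [-4,-0.15,0,0,0,0,0],
    [-4,0,0,0,0,0,0],
    [-4,0,0,0,0,0,0],
  ],
)

```text
time: 13.38
tcp_pos: [0.6553, 0.0614, 0.131]
ee_rot: [-180.0, 0.2, 179.7]
contact_force: [-0.3, 0.4, -0.0]
width: -0.0002
finger_force: 0.0
```

Request:
play_rows(
  commands=[
    [0,0,2,0,0,0,0],
    [0,0,2,0,0,0,0],
    [0,0,0.8,0,0,0,0],
    [0,0,0,0,0,0,0],
  ],
)

```text
time: 13.88
tcp_pos: [0.6528, 0.0615, 0.0819]
ee_rot: [-180.0, -0.0, 179.7]
contact_force: [0.4, -0.1, 0.1]
width: -0.0
finger_force: 0.0
```

Request:
play_rows(
  commands=[
    [0,0,0.5,0,0,0,0],
    [0,0,0,0,0,0,0],
  ],
)

```text
time: 14.12
tcp_pos: [0.6529, 0.0615, 0.0777]
ee_rot: [-180.0, 0.0, 179.7]
contact_force: [-2.2, -0.9, -0.0]
width: -0.0001
finger_force: 0.0
```

Request:
play_rows(
  commands=[
    [0,0,0.15,0,0,0,0],
    [0,0,0,0,0,0,0],
  ],
)

```text
time: 14.38
tcp_pos: [0.6528, 0.0615, 0.076]
ee_rot: [-180.0, 0.0, 179.7]
contact_force: [0.2, 0.3, -0.2]
width: 0.0003
finger_force: 0.0
```

Request:
play_rows(
  commands=[
    [0,0,0.1,0,0,0,0],
    [0,0,0,0,0,0,0],
  ],
)

```text
time: 14.62
tcp_pos: [0.6529, 0.0615, 0.0751]
ee_rot: [-180.0, 0.0, 179.7]
contact_force: [-0.8, 0.4, 1.9]
width: 0.0002
finger_force: 1.0
```

Request:
play_rows(
  commands=[
    [0,0,0.1,0,0,0,0],
    [0,0,0,0,0,0,0],
  ],
)

```text
time: 14.88
tcp_pos: [0.6529, 0.0615, 0.0751]
ee_rot: [-180.0, 0.1, 179.7]
contact_force: [-1.4, 0.2, 7.8]
width: -0.0001
finger_force: 3.6
```

Request:
play_rows(
  commands=[
    [0,0,0.03,0,0,0,0],
    [0,0,0,0,0,0,0],
    [0,0,0,0,0,0,0],
    [0,0,0,0,0,0,0],
  ],
)

```text
time: 15.38
tcp_pos: [0.6529, 0.0615, 0.075]
ee_rot: [-180.0, 0.1, 179.7]
contact_force: [-3.0, 0.4, 8.7]
width: -0.0003
finger_force: 4.4
```

```bash
python3 - <<'E'
from h import *
for n in("scene","top"):
    c,p,i=find(n,"psu",(.712,-.029,.01));print(n,p[:2].round(4),np.degrees(p[2]).round(1),round(i,3))
    if n=="scene": cv2.imwrite("pics/end.png",c["img"])
    s=ctrl.observe();print(s['tcp_pos'].round(4),s['contact_force'].round(1))
E
```

```text
scene [ 0.7158 -0.0311] 1.6 0.959
[0.6529 0.0615 0.075 ] [-3.2  0.4  9.2]
top [ 0.7108 -0.0375] 0.5 0.756
[0.6529 0.0615 0.0751] [-2.9  0.6  9. ]
```

View pics/end.png

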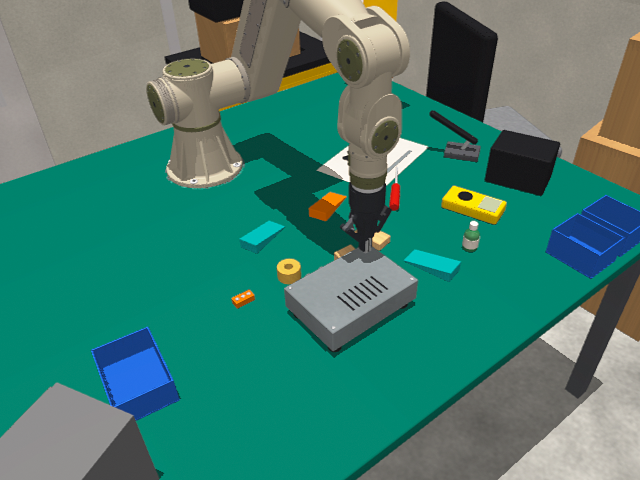

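The final picture shows the supply level and in place, the fingers pressing at (367,250) on the corner, the wedge behind at (345,253), and the bystanders unmoved. The corner holds at z = 0.075 under 9 N. I'll add a little press and hand in.

Request:
play_rows(
  commands=[
    [0,0,0.03,0,0,0,0],
    [0,0,0,0,0,0,0],
    [0,0,0,0,0,0,0],
    [0,0,0,0,0,0,0],
    [0,0,0,0,0,0,0],
    [0,0,0,0,0,0,0],
  ],
)

```text
time: 16.32
tcp_pos: [0.6529, 0.0615, 0.075]
ee_rot: [-180.0, 0.1, 179.7]
contact_force: [-3.2, -0.1, 10.3]
width: -0.0002
finger_force: 5.1
```

```bash
python3 -c "
from bench import ctrl
print(ctrl.job_done())"
```

```text
the job is handed in; nothing more can be done
None
```

Job handed in at about 16 s: the wedge is under the short foot and takes the load, the supply did not visibly move or tilt, and the corner held without giving (z about 75 mm from 2 N to 10 N) with a 10.3 N downward press still on it; no verdict was shown.

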